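Show three gilded sides of a scroll bracket to the magnifier

TASK

Lift the gilded scroll bracket by its stick and hold it upright in front of the magnifier, centred on the glass with its near side about 60 mm away: show first its left side (the one on your left as you look at its front), then its front, then its right side, each square to the glass and still for a second. Then set it down upright, without dropping it, in the middle of the felt-topped board and let go. Leave the round finial standing where it is.

Things in the scene. Friction and masses are not known exactly. Their poses are not given: they have to be found in the camera images.
- bracket: Loose gilded scroll bracket, about 0.25 kg, on a 64 x 60 mm foot plate, body about 60 mm wide, 90 high; square 22 mm wooden stick on top, 90 to 165 mm up, square to the foot; grip near 140. Origin: underside centre, on the stick's axis; z up. Front (-x): two ribbed rolls, big one below; back (+x): flat bare wood; left +y, right -y: roll ends, ringed. Sides lie 30 mm from the axis, their middle 47 mm up.
- finial: Loose round turned gilded finial (vase-shaped, up to 58 mm in diameter, 90 mm high) on a shorter 22 mm square stick, 135 mm high in all; to be left alone. A gilded square post cap of the same height stands near too: carry the bracket clear over both. Origin: centre of its underside; z up.
- lens (a point): Centre of an upright round magnifying glass, 100 mm above the table, in a black ring 90 mm across and 12 thick, on a post and a grey base 100 x 100 x 12 mm, fixed to the table. x: level lens axis, pointing through the glass away from the robot; the bracket is held on the -x side, the side towards the robot. y level across the glass, z up.
- board: Flat square wooden board 150 x 150 mm with a grey felt top, fixed to the table, no rim. Origin: centre of its underside, on the table; the felt top is 14 mm above it.

How it is judged:
By the outcome, as a careful person would: the job done as asked, in the order asked, and still so for the second after the job is handed in, with the robot touching nothing.
It also fails if it takes over 54 s, if anything falls off the work surface, if the arm or the gripper's body presses on something with over 40 N, if the wrist force passes 120 N, or if a joint passes its speed limit or range.

ROBOT

A 7-joint arm with a two-finger parallel gripper is mounted at the origin on the work surface. World frame = base frame: x ahead of the robot, y to its left, z up, the work surface at z = 0. Lengths are in m, angles in rad, forces in N, time in s.
With the tool pointing down it reaches from about 0.4 to 0.85 m from the base axis. Payload 10.4 kg.
Tool frame: the origin (TCP) lies where the fingers leave the gripper's body, on its centre line; the fingertips stand 73 mm ahead of it and the grasp point (between the pads) lies 54 mm ahead of it; z points along the fingers, y is the direction in which the jaws open and shut (so a half turn about z gives the same grasp; the last joint's range is limited). The gripper opens to 85 mm and grips with 20 to 120 N. Pads are 22 mm wide; open, the fingers measure 114 mm over their backs; the gripper's body (76 mm by 85 mm) begins 54 mm behind the grasp point. The pads swing forward as they close: fully open they stand 13 mm farther back than shut.
Start: joints at [-1.229, 0.332, -0.065, 1.46, 0.022, 1.35, -0.088], TCP at [0.223, 0.584, 0.304] pointing down, gripper open.
Joint ranges: [-2.6, 2.6], [-0.5, 2.12], [-1.47, 1.34], [0.16, 2.42], [-1.27, 4.41], [0.06, 2.06], [-2.6, 2.6]. Speed limits (rad/s): [2.22, 2.22, 2.79, 2.79, 3.14, 3.14, 3.14].

INTERFACE

Orientations are given as a unit quaternion [x, y, z, w].
In Python, from workcell import get_obs, camera, camera_model, hand_in gives the robot as it stands.
- The arm moves only by the shell command python3 -m crank 'ROWS' [FORCE]. ROWS is text: rows parted by semicolons, each of 7 numbers parted by spaces: the shift along the tool's x, y, z in units of 40 mm (1.0 is 40 mm), then the turn, a rotation vector about the tool's x, y, z in units of 8 degrees (1.0 is 8 degrees), then the finger opening in mm, from 0 to 85.4. In form: x y z ax ay az jaw; .... A call has exactly 10 rows; each row shifts and turns the pose as measured when the row begins, along the tool's axes as they then stand; what a row does not reach is not made up. A row lasts 1/10 s, in which the tool goes at most 50 mm and 8.59 degrees, less where a joint would pass 70% of its speed; a pose out of reach is approached as far as the arm can. A call is refused whole if a number of a shift passes 1 or a number of a turn 1, either way. A call with a gripper value outside its range is refused whole. The fingers move at their own pace and stop on an object; FORCE is the grip in N (left out, the last holds). Time passes only in rows, so rows that do not move let the fingers close, or fill a call up. It gives the time, the measured TCP pose, the force and the opening at its end, in the units of the state.
- get_obs(): the state, without advancing time (a new reading comes with each control period).
- camera(name): name is "scene" or "top" or "wrist"; returns (picture, depth): 384x512x3 uint8, red, green, blue; 384x512 float32, m along the optical axis (not along the pixel's ray), 0 where there is no reading.
- camera_model(name): a dict with "fx", "fy", "cx", "cy" (pixels), "position" and "rotation" of the camera in the world; the wrist camera has in their place "hand_eye" (4x4, takes a point from camera to tool coordinates, whose origin is the TCP and whose axes are the flange's). Camera axes: x right, y up, looking along -z (the intrinsics and any distortion apply to the point x, -y, -z); pixel columns grow to the right and rows downward; lengths in m; the calibration is good to about 2 mm. A picture is of the moment at which its call begins: read the wrist's pose just before it. camera_model takes no time and is no camera call.
- hand_in(): hands the job in, once; it reports no verdict.
The state is a dict: "clock": time; "joint_pos": joint angles; "joint_velocities": joint speeds; "tau": joint torques, N m; "position": TCP position; "ee_rot": TCP orientation; "ft_force": force on the tool from outside, world axes, zero at the start; "torque": the same for the moment, N m; "grip_width": opening from 0.0 (shut) to 1.0 (fully open).
Only numpy, scipy, OpenCV 4.12 (cv2) and the standard library are available. Lean on these libraries where they do the work, as an engineer would, in place of code of your own. Each camera call takes 0.05 s, during which the arm holds its last target.

## Working session

There is one attempt and no reset: what is moved stays moved. The work goes in short steps, Python scripts to look and compute and a shell command to move; the robot and the scene stay as the last step left them, time stands still between calls to the robot, and variables do not carry over. Pictures are saved under pics/ and viewed, and the job is handed in when it is done.

```bash
ls; mkdir -p pics; cat > h.py <<'E'
import numpy as np,cv2
from workcell import get_obs,camera,camera_model
from scipy.spatial.transform import Rotation as R
E
python3 - <<'E'
from h import *
o=get_obs();print({k:np.round(v,3).tolist() for k,v in o.items()})
for n in("scene","top"):
    p,d=camera(n);cv2.imwrite(f"pics/{n}0.png",p[...,::-1]);np.save(f"pics/{n}0d.npy",d);m=camera_model(n);print(n,m)
print(camera_model("wrist"))
E
```

```text
pics
{'clock': 0.0, 'joint_pos': [-1.229, 0.333, -0.065, 1.461, 0.022, 1.35, -0.089], 'joint_velocities': [-0.001, 0.0, 0.001, -0.001, 0.001, -0.0, -0.0], 'tau': [0.0, -62.546, 0.049, -39.161, 0.016, 0.01, 0.0], 'position': [0.223, 0.584, 0.303], 'ee_rot': [0.181, 0.983, -0.001, -0.0], 'ft_force': [-0.465, -0.478, 0.672], 'torque': [0.023, 0.003, -0.042], 'grip_width': 0.999}
scene {'fx': 414.6565824647361, 'fy': 414.6565824647361, 'cx': 250.1892624587715, 'cy': 200.22608654323017, 'position': array([1.27903224, 0.07242448, 1.08644123]), 'rotation': array([0.20980091, 0.23045359, 0.70892717, 0.63269028])}
top {'fx': 440.67155028071704, 'fy': 440.67155028071704, 'cx': 258.3952470891973, 'cy': 190.94256074839055, 'position': array([0.42264679, 0.01512283, 1.30282356]), 'rotation': array([-0.03458027,  0.03820216,  0.71151027, -0.7007838 ])}
{'fx': 326.08065262657743, 'fy': 326.08065262657743, 'cx': 254.29927999078748, 'cy': 190.99082399428235, 'hand_eye': array([[ 3.44219553e-05,  9.57870570e-01,  2.87200228e-01,
         7.33729796e-02],
       [ 9.99999992e-01, -6.68093275e-05,  1.02969046e-04,
         4.85966682e-04],
       [ 1.17818673e-04,  2.87200222e-01, -9.57870565e-01,
        -6.87388479e-02],
       [ 0.00000000e+00,  0.00000000e+00,  0.00000000e+00,
         1.00000000e+00]])}
```

View pics/scene0.png

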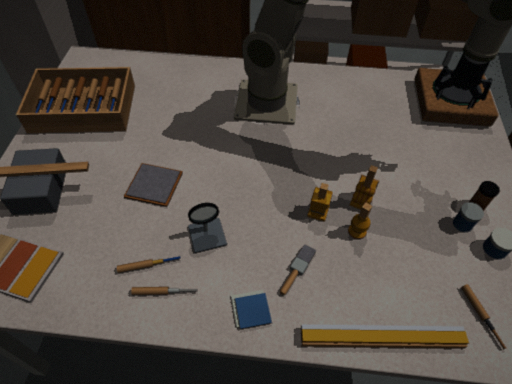

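View pics/top0.png

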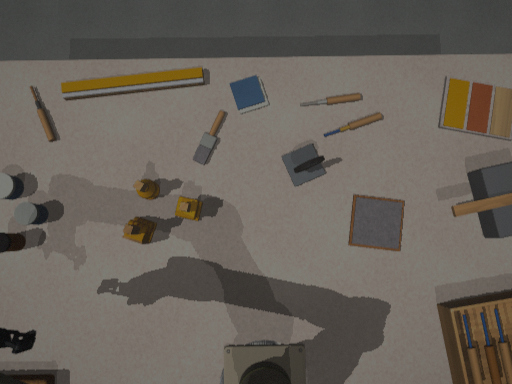

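The scene view shows the objects: finial at about (360,225), cap at (320,203), bracket at (366,188), lens at (204,213) and board at (154,184). In the top view they are at (148,188), (187,208), (139,230), (303,163) and (377,222). I'll crop in and project the depth.

```bash
cat >> h.py <<'E'
def cloud(n,d):
    m=camera_model(n); v,u=np.mgrid[0:384,0:512]
    P=np.stack([(u-m['cx'])/m['fx']*d,-(v-m['cy'])/m['fy']*d,-d],-1)
    P=P@R.from_quat(m['rotation']).as_matrix().T+m['position']
    P[d<=0]=np.nan
    return P
def ray(n,uv,z):
    m=camera_model(n);uv=np.atleast_2d(uv).astype(float)
    D=np.stack([(uv[:,0]-m['cx'])/m['fx'],-(uv[:,1]-m['cy'])/m['fy'],-np.ones(len(uv))],-1)@R.from_quat(m['rotation']).as_matrix().T
    return m['position']+D*((z-m['position'][2])/D[:,2])[:,None]
E
python3 - <<'E'
from h import *
a=cv2.imread("pics/top0.png");b=cv2.imread("pics/scene0.png")
c=[cv2.resize(a[165:250,110:220],None,fx=3.6,fy=3.6,interpolation=2),cv2.resize(b[150:245,290:390],None,fx=3.6,fy=3.6,interpolation=2),cv2.resize(a[135:255,270:420],None,fx=2.6,fy=2.6,interpolation=2),cv2.resize(b[150:255,115:235],None,fx=2.6,fy=2.6,interpolation=2)]
W=400;im=np.zeros((690,800,3),np.uint8)
for k,i in enumerate(c):
    y,x=(k//2)*345,(k%2)*400;i=i[:345,:400];im[y:y+i.shape[0],x:x+i.shape[1]]=i
im=cv2.resize(im,None,fx=.86,fy=.86,interpolation=cv2.INTER_AREA)
cv2.imwrite("pics/crop0.png",im)
P=cloud("top",np.load("pics/top0d.npy"))
S=cloud("scene",np.load("pics/scene0d.npy"))
print("table z",np.nanmedian(P[100:240,50:400,2]),np.nanmedian(S[100:300,50:450,2]))
hsv=cv2.cvtColor(a,cv2.COLOR_BGR2HSV)
for nm,(u0,u1,v0,v1) in dict(fin=(130,165,172,203),cap=(168,205,190,225),br=(118,160,212,248),lens=(275,335,135,190)).items():
    q=P[v0:v1,u0:u1].reshape(-1,3)
    for lo,hi in((.01,.02),(.08,.1),(.1,.125),(.125,.15),(.15,.18)):
        s=q[(q[:,2]>lo)&(q[:,2]<hi)]
        if len(s)>3:print(nm,lo,len(s),s.mean(0).round(3),s.min(0).round(3),s.max(0).round(3))
q=P[185:260,340:415].reshape(-1,3);s=q[(q[:,2]>.009)&(q[:,2]<.02)];print("board",len(s),s.mean(0),cv2.minAreaRect((s[:,:2]*1000).astype(np.float32)))
q=S[160:210,110:190].reshape(-1,3);s=q[(q[:,2]>.009)&(q[:,2]<.02)];print("board S",len(s),s.mean(0),cv2.minAreaRect((s[:,:2]*1000).astype(np.float32)))
E
```

```text
table z 0.00042419410937677426 0.0007060611234204206
fin 0.01 28 [0.559 0.309 0.013] [0.54  0.302 0.01 ] [0.59  0.326 0.017]
fin 0.08 30 [0.562 0.321 0.091] [0.55  0.315 0.082] [0.578 0.333 0.1  ]
fin 0.1 21 [0.561 0.319 0.115] [0.552 0.314 0.104] [0.569 0.325 0.125]
fin 0.125 73 [0.565 0.328 0.134] [0.551 0.314 0.127] [0.58  0.343 0.139]
cap 0.01 64 [0.498 0.189 0.014] [0.473 0.173 0.01 ] [0.529 0.24  0.019]
cap 0.08 329 [0.506 0.205 0.09 ] [0.476 0.175 0.08 ] [0.537 0.239 0.1  ]
cap 0.1 12 [0.505 0.198 0.113] [0.494 0.194 0.104] [0.515 0.213 0.122]
cap 0.125 74 [0.507 0.207 0.134] [0.496 0.195 0.127] [0.519 0.219 0.139]
br 0.01 37 [0.442 0.323 0.013] [0.409 0.308 0.01 ] [0.487 0.36  0.019]
br 0.08 288 [0.441 0.342 0.089] [0.41  0.313 0.08 ] [0.476 0.383 0.1  ]
br 0.1 22 [0.449 0.337 0.111] [0.437 0.332 0.1  ] [0.462 0.35  0.125]
br 0.125 25 [0.448 0.336 0.136] [0.437 0.332 0.125] [0.461 0.347 0.15 ]
br 0.15 90 [0.448 0.344 0.163] [0.437 0.332 0.15 ] [0.46  0.358 0.171]
lens 0.01 688 [ 0.635 -0.125  0.013] [ 0.575 -0.2    0.01 ] [ 0.721 -0.064  0.019]
lens 0.08 22 [ 0.621 -0.14   0.087] [ 0.599 -0.173  0.08 ] [ 0.633 -0.094  0.098]
lens 0.1 28 [ 0.613 -0.115  0.116] [ 0.6   -0.174  0.101] [ 0.64  -0.09   0.124]
lens 0.125 123 [ 0.62  -0.131  0.139] [ 0.602 -0.167  0.126] [ 0.639 -0.099  0.15 ]
board 2385 [ 0.45886436 -0.33612517  0.01390774] ((459.4102783203125, -336.85626220703125), (150.0516815185547, 149.2081756591797), 82.3563232421875)
board S 1508 [ 0.46482196 -0.33459471  0.01403875] ((479.07208251953125, -335.45343017578125), (153.15164184570312, 189.2701416015625), 82.93849182128906)
```

View pics/crop0.png

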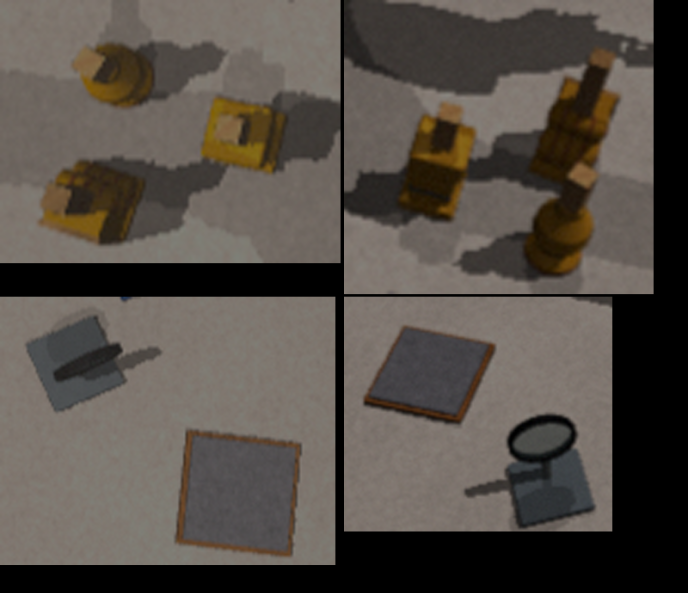

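```bash
cat >> h.py <<'E'
def wcam(o):
    T=np.eye(4);T[:3,:3]=R.from_quat(o['ee_rot']).as_matrix();T[:3,3]=o['position']
    return T@camera_model("wrist")['hand_eye']
def wproj(T,P):
    m=camera_model("wrist");q=(np.linalg.inv(T)@np.r_[P,1])[:3];return m['cx']+m['fx']*q[0]/-q[2], m['cy']-m['fy']*q[1]/-q[2]
E
python3 - <<'E'
from h import *
o=get_obs();T=wcam(o);print(R.from_quat(o['ee_rot']).as_matrix().round(3));print(wproj(T,[.448,.344,.1]))
P=cloud("top",np.load("pics/top0d.npy"))
q=P[130:195,275:335].reshape(-1,3);s=q[(q[:,2]>.007)&(q[:,2]<.019)];r=cv2.minAreaRect((s[:,:2]*1000).astype(np.float32));print(r)
# keep cluster
img=cv2.imread("pics/top0.png");hsv=cv2.cvtColor(img,cv2.COLOR_BGR2HSV)
for nm,(u0,u1,v0,v1),h in(("fin",(130,165,172,203),.135),("cap",(168,205,190,225),.135),("br",(118,160,212,248),.165)):
    q=P[v0:v1,u0:u1].reshape(-1,3);s=q[abs(q[:,2]-h)<.009];print(nm,cv2.minAreaRect((s[:,:2]*1000).astype(np.float32)),s.mean(0))
q=P[130:195,275:335].reshape(-1,3);s=q[(q[:,2]>.06)&(q[:,2]<.16)];x=s[:,:2]-s[:,:2].mean(0);w,V=np.linalg.eigh(x.T@x);print("ring",s.mean(0),V[:,1],(x@V).min(0),(x@V).max(0))
p,d=camera("wrist");cv2.imwrite("pics/w0.png",p[...,::-1])
E
```

```text
[[-0.934  0.357 -0.   ]
 [ 0.357  0.934 -0.001]
 [-0.    -0.001 -1.   ]]
(np.float64(126.43856985891287), np.float64(435.9350888948491))
((650.9922485351562, -131.98397827148438), (149.4116973876953, 197.2667999267578), 80.2872314453125)
fin ((566.2605590820312, 328.4017028808594), (21.754100799560547, 21.730709075927734), 55.85335159301758) [0.56548155 0.32781727 0.13418316]
cap ((506.89837646484375, 207.29705810546875), (21.671850204467773, 21.868247985839844), 78.27203369140625) [0.50667287 0.20690204 0.13442626]
br ((448.66656494140625, 345.4713134765625), (22.41758918762207, 22.215286254882812), 70.22250366210938) [0.44851754 0.34464411 0.16408933]
ring [ 0.61868054 -0.13076487  0.11641375] [-0.37403823  0.92741329] [-0.00756735 -0.04492044] [0.00516337 0.04260935]
```

View pics/w0.png

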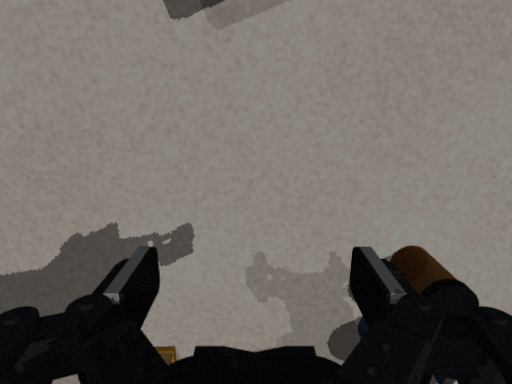

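The bracket lies below the wrist view. I'll move the tool so the wrist camera sees the bracket obliquely.

```bash
python3 -m crank '-.86 -.68 0 0 0 0 85;-.86 -.68 0 0 0 0 85;-.86 -.68 0 0 0 0 85;-.86 -.68 0 0 0 0 85;-.86 -.68 0 0 0 0 85;-.86 -.68 0 0 0 0 85;-.86 -.68 0 0 0 0 85;-.86 -.68 0 0 0 0 85;-.86 -.68 0 0 0 0 85;0 0 0 0 0 0 85'
python3 - <<'E'
from h import *
o=get_obs();T=wcam(o);print(o['position'],o['joint_pos']);print(wproj(T,[.448,.344,.1]))
p,d=camera("wrist");cv2.imwrite("pics/w1.png",p[...,::-1]);np.save("pics/w1d.npy",d)
E
```

```text
clock: 1.15
position: [0.43, 0.2309, 0.3]
ee_rot: [0.18, 0.984, -0.002, -0.002]
ft_force: [-0.7, -0.0, -0.3]
grip_width: 0.997
[0.43004371 0.2309408  0.30003253] [-0.79337015  0.02805216  0.21145987  1.82506149 -0.00557238  1.29424192
  0.62843777]
(np.float64(389.41630952471115), np.float64(156.71645191806147))
```

View pics/w1.png

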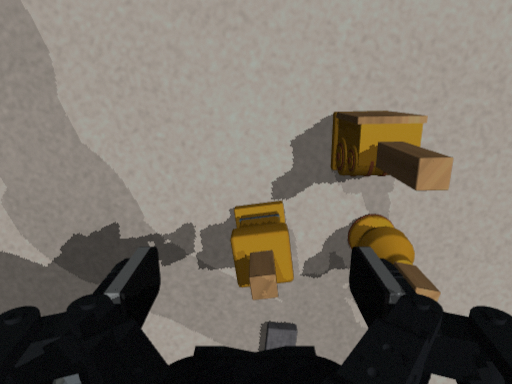

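The wrist picture shows the bracket at about (390,150). Its bare-wood back is along the top edge (370,116), the ringed left side is at image left (345,155), and the ribs face image-down. So bracket +x points to world yaw of about 160°. I'll cross-check position and yaw with the wrist depth.

```bash
cat >> h.py <<'E'
def wcloud(o,d):
    m=camera_model("wrist");v,u=np.mgrid[0:384,0:512];T=wcam(o)
    P=np.stack([(u-m['cx'])/m['fx']*d,-(v-m['cy'])/m['fy']*d,-d],-1)@T[:3,:3].T+T[:3,3];P[d<=0]=np.nan;return P
E
python3 - <<'E'
from h import *
o=get_obs();d=np.load("pics/w1d.npy");P=wcloud(o,d)
a=cv2.imread("pics/w1.png")
rect=lambda s:cv2.minAreaRect((s[:,:2]*1000).astype(np.float32))
q=P[100:205,325:460].reshape(-1,3)
for z in(.165,.09,.005):
    s=q[(abs(q[:,2]-z)<.005)];print(z,len(s),rect(s))
q=P[130:200,370:460].reshape(-1,3);s=q[abs(q[:,2]-.165)<.004];print(rect(s),s.mean(0))
# back edge (top of bracket): wood strip cloud
q=P[108:120,335:425].reshape(-1,3);s=q[(q[:,2]>.07)&(q[:,2]<.1)];print('back edge',len(s)); 
if len(s)>5:
    l=cv2.fitLine((s[:,:2]*1000).astype(np.float32),2,0,.01,.01).ravel();print(l,np.degrees(np.arctan2(l[1],l[0])))
# lens base via top, dark greenish: table-excluded
D=cloud("top",np.load("pics/top0d.npy"));t=cv2.imread("pics/top0.png").astype(int)
m=(t.max(2)<115)&(D[...,2]>.008)&(D[...,2]<.017);m=m.astype(np.uint8);m[:135]=0;m[190:]=0;m[:,:275]=0;m[:,335:]=0
n,L,st,c=cv2.connectedComponentsWithStats(m);k=1+st[1:,4].argmax();s=D[L==k];print("base",st[k],rect(s))
E
```

```text
0.165 1210 ((446.4527587890625, 350.6502685546875), (23.070039749145508, 21.90149688720703), 69.70433044433594)
0.09 2391 ((439.9133605957031, 353.0161437988281), (58.40159606933594, 50.16260528564453), 70.50902557373047)
0.005 432 ((477.064453125, 384.9249267578125), (164.3843536376953, 119.27622985839844), 69.43502807617188)
((446.4687194824219, 350.6935119628906), (22.97774887084961, 21.90149688720703), 69.70433044433594) [0.445904   0.35016177 0.16346483]
back edge 399
[3.3583286e-01 9.4192159e-01 4.1708487e+02 3.5977448e+02] 70.3768
base [282 143  43  43 829] ((634.4924926757812, -126.55998992919922), (100.13005828857422, 100.26925659179688), 22.722274780273438)
```

```bash
cat >> h.py <<'E'
def go(p,yaw,pitchfix=True):
    """deltas in tool axes/units from the present pose to TCP p, tool down with tool x yaw (deg)"""
    o=get_obs();A=R.from_quat(o['ee_rot']);y=np.radians(yaw);c,s=np.cos(y),np.sin(y)
    B=R.from_matrix(np.array([[c,s,0],[s,-c,0],[0,0,-1.]]))
    x=A.as_matrix()[:,0];print("pos",o['position'].round(4),"yaw",np.degrees(np.arctan2(x[1],x[0])).round(2),"q",np.round(o['joint_pos'],2),"t",round(o['clock'],2),"F",np.round(o['ft_force'],1),"g",round(85.4*o['grip_width'],1))
    print("shift",(A.inv().apply(np.array(p)-o['position'])/.04).round(2),"turn",np.degrees((A.inv()*B).as_rotvec()/8).round(2), "world d mm",((np.array(p)-o['position'])*1000).round(1))
E
python3 -m crank '0 0 0 0 0 1 85;0 0 0 0 0 1 85;0 0 0 0 0 1 85;0 0 0 0 0 1 85;0 0 0 0 0 1 85;0 0 0 0 0 1 85;0 0 0 0 0 1 85;0 0 0 0 0 1 85;0 0 0 0 0 1 85;0 0 0 0 0 1 85'
python3 -c "
from h import *
go([.4475,.348,.26],70)"
```

```text
clock: 2.2
position: [0.4215, 0.2448, 0.298]
ee_rot: [0.781, 0.624, -0.004, -0.002]
ft_force: [-0.9, 0.7, 0.8]
grip_width: 0.997
pos [0.4215 0.2448 0.298 ] yaw 77.23 q [-0.83  0.03  0.22  1.83 -0.01  1.29 -0.83] t 2.2 F [-0.9  0.7  0.8] g 85.2
shift [2.66 0.07 0.94] turn [-0.06  0.04  0.9 ] world d mm [ 26.  103.2 -38. ]
```

```bash

python3 -m crank '.4 0 0 0 0 .2 85;.4 0 0 0 0 .2 85;.4 0 0 0 0 .2 85;.4 0 .1 0 0 .2 85;.4 0 .1 0 0 .1 85;.4 0 .1 0 0 0 85;.2 0 .1 0 0 0 85;0 0 .1 0 0 0 85;0 0 0 0 0 0 85;0 0 0 0 0 0 85'
python3 - <<'E'
from h import *
go([.4485,.345,.194],70)
o=get_obs();p,d=camera("wrist");cv2.imwrite("pics/w2.png",p[...,::-1])
P=wcloud(o,d);q=P[200:].reshape(-1,3);s=q[(abs(q[:,2]-.165)<.006)&(np.linalg.norm(q[:,:2]-[.4485,.345],axis=1)<.03)];print(len(s),cv2.minAreaRect((s[:,:2]*1000).astype(np.float32)) if len(s)>5 else 0)
go([.4485,.345,.194],70)
E
```

```text
clock: 3.2
position: [0.4444, 0.3571, 0.2742]
ee_rot: [0.818, 0.575, -0.007, -0.003]
ft_force: [-0.5, -1.0, -0.1]
grip_width: 0.994
pos [0.4444 0.3571 0.2742] yaw 70.2 q [-0.9   0.23  0.17  1.65 -0.05  1.27 -1.06] t 3.2 F [-0.5 -1.  -0.1] g 84.9
shift [-0.23  0.23  2.  ] turn [-0.1   0.05  0.03] world d mm [  4.1 -12.1 -80.2]
1295 ((449.4421691894531, 348.4131774902344), (22.174827575683594, 21.636831283569336), 70.21345520019531)
pos [0.4445 0.3569 0.2743] yaw 70.19 q [-0.9   0.23  0.17  1.65 -0.05  1.27 -1.06] t 3.25 F [-1.  -0.8  1.2] g 84.9
shift [-0.23  0.22  2.01] turn [-0.1   0.05  0.02] world d mm [  4.  -11.9 -80.3]
```

View pics/w2.png

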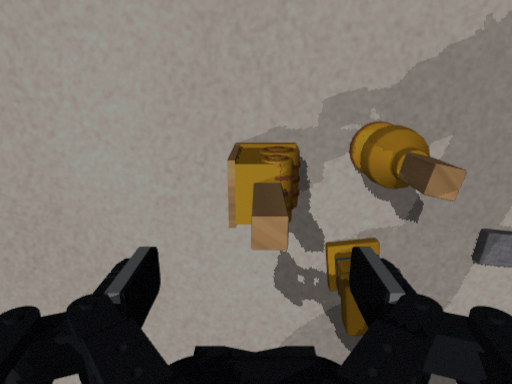

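The picture shows the bracket below the open jaws with its stick top at (270,235). The back is on the left and the rolls are on the right. It measures (449,348) mm with yaw 70°, in agreement with the top view. Next I centre and descend.

```bash

python3 -m crank '-.1 .1 0 -.1 .05 0 85;-.1 .1 .1 0 0 0 85;0 0 .2 0 0 0 85;0 0 .2 0 0 0 85;0 0 .2 0 0 0 85;0 0 .2 0 0 0 85;0 0 .2 0 0 0 85;0 0 .2 0 0 0 85;0 0 .2 0 0 0 85;0 0 0 0 0 0 85'
python3 - <<'E'
from h import *
go([.449,.347,.194],70)
E
```

```text
clock: 4.25
position: [0.4498, 0.3439, 0.2087]
ee_rot: [0.819, 0.574, 0.0, 0.001]
ft_force: [-0.2, -0.3, 0.4]
grip_width: 0.992
pos [0.4498 0.3439 0.2087] yaw 70.06 q [-0.88  0.27  0.18  1.75 -0.05  1.12 -1.04] t 4.25 F [-0.2 -0.3  0.4] g 84.7
shift [ 0.07 -0.05  0.37] turn [0.01 0.   0.01] world d mm [ -0.8   3.1 -14.7]
```

```bash

python3 -m crank '.07 -.04 .2 0 0 0 85;0 0 .17 0 0 0 85;0 0 0 0 0 0 60;0 0 0 0 0 0 40;0 0 0 0 0 0 25;0 0 0 0 0 0 15;0 0 0 0 0 0 12;0 0 0 0 0 0 12;0 0 0 0 0 0 12;0 0 0 0 0 0 12' 60
python3 - <<'E'
from h import *
go([.449,.347,.194],70)
E
```

```text
clock: 5.25
position: [0.4494, 0.3479, 0.1934]
ee_rot: [0.819, 0.574, 0.001, 0.001]
ft_force: [-0.1, 0.5, -1.9]
grip_width: 0.251
pos [0.4494 0.3479 0.1934] yaw 70.08 q [-0.89  0.29  0.17  1.76 -0.05  1.09 -1.04] t 5.25 F [-0.1  0.5 -1.9] g 21.4
shift [-0.02 -0.   -0.01] turn [ 0.01 -0.01  0.01] world d mm [-0.4 -0.9  0.6]
```

```bash

python3 -m crank '0 0 -.3 0 0 0 12;0 0 -.5 0 0 0 12;0 0 -.6 0 0 0 12;0 0 -.6 0 0 0 12;0 0 -.6 0 0 0 12;0 0 -.6 0 0 0 12;0 0 -.6 0 0 0 12;0 0 -.6 0 0 0 12;0 0 -.4 0 0 0 12;0 0 -.2 0 0 0 12' 
python3 - <<'E'
from h import *
go([.449,.347,.385],70)
p,d=camera("wrist");cv2.imwrite("pics/w3.png",p[...,::-1])
E
```

```text
clock: 6.25
position: [0.4476, 0.3454, 0.4057]
ee_rot: [0.819, 0.574, -0.001, 0.001]
ft_force: [0.2, -0.4, -2.9]
grip_width: 0.249
pos [0.4476 0.3454 0.4057] yaw 70.0 q [-0.9   0.16  0.19  1.46 -0.03  1.52 -1.06] t 6.25 F [ 0.2 -0.4 -2.9] g 21.3
shift [0.05 0.02 0.52] turn [ 0.01  0.02 -0.  ] world d mm [  1.4   1.6 -20.7]
```

View pics/w3.png

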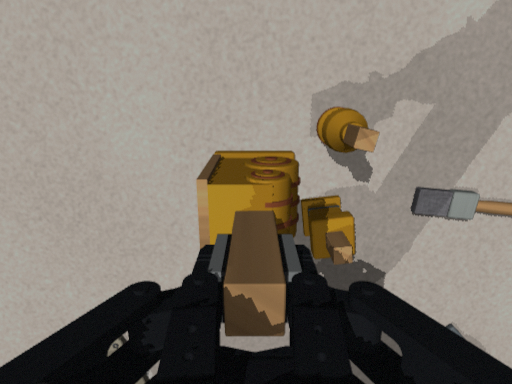

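The bracket is held square to the jaws in the picture and clear of the finial. Now I'll carry it toward the lens.

```bash

python3 -m crank '-.4 .23 0 0 0 0 12;-.7 .4 0 0 0 0 12;-.9 .5 0 0 0 0 12;-.9 .5 0 0 0 0 12;-.9 .5 0 0 0 0 12;-.9 .5 0 0 0 0 12;-.9 .5 0 0 0 0 12;-.9 .5 0 0 0 0 12;-.9 .5 0 0 0 0 12;-.9 .5 0 0 0 0 12' 
python3 - <<'E'
from h import *
go([.535,-.1655,.385],70)
E
```

```text
clock: 7.3
position: [0.5054, -0.0455, 0.3996]
ee_rot: [0.817, 0.576, -0.006, -0.001]
ft_force: [1.0, 0.4, -2.6]
grip_width: 0.249
pos [ 0.5054 -0.0455  0.3996] yaw 70.38 q [-0.52  0.02  0.53  1.63 -0.01  1.51 -0.33] t 7.3 F [ 1.   0.4 -2.6] g 21.3
shift [-2.57  1.71  0.37] turn [-0.06  0.06  0.05] world d mm [  29.6 -120.   -14.6]
```

```bash

python3 -m crank '-.4 .25 0 0 0 0 12;-.3 .15 0 0 0 -.3 12;0 0 0 0 0 -.6 12;0 0 0 0 0 -.9 12;0 0 0 0 0 -.9 12;0 0 0 0 0 -.9 12;0 0 0 0 0 -.9 12;0 0 0 0 0 -.9 12;0 0 0 0 0 -.9 12;0 0 0 0 0 -.9 12' 
python3 -m crank '0 0 0 0 0 -.9 12;0 0 0 0 0 -.9 12;0 0 0 0 0 -.9 12;0 0 0 0 0 -.9 12;0 0 0 0 0 -.9 12;0 0 0 0 0 -.9 12;0 0 0 0 0 -.9 12;0 0 0 0 0 -.8 12;0 0 0 0 0 -.4 12;0 0 0 0 0 0 12' 
python3 - <<'E'
from h import *
go([.535,-.1655,.385],202.5)
E
```

```text
clock: 8.3
position: [0.5025, -0.0961, 0.3914]
ee_rot: [0.432, 0.902, -0.008, -0.01]
ft_force: [-0.6, 0.6, -3.2]
grip_width: 0.249
clock: 9.3
position: [0.4943, -0.1037, 0.3827]
ee_rot: [-0.097, 0.995, -0.0, -0.02]
ft_force: [-0.8, -0.0, -3.7]
grip_width: 0.256
pos [ 0.4943 -0.1037  0.3827] yaw -168.81 q [-0.4   0.04  0.53  1.65 -0.01  1.5   1.9 ] t 9.3 F [-0.8 -0.  -3.7] g 21.9
shift [-0.69 -1.71 -0.09] turn [ 0.05 -0.28 -1.41] world d mm [ 40.7 -61.8   2.3]
```

```bash

python3 -m crank '-.1 -.3 0 0 -.1 -.2 12;-.1 -.4 0 0 -.1 -.3 12;-.2 -.4 0 0 -.1 -.3 12;-.15 -.4 0 0 0 -.3 12;-.1 -.2 0 0 0 -.3 12;0 0 0 0 0 0 12;0 0 0 0 0 0 12;0 0 0 0 0 0 12;0 0 0 0 0 0 12;0 0 0 0 0 0 12' 
python3 - <<'E'
from h import *
go([.535,-.1655,.246],202.5)
b=cv2.imread("pics/scene0.png");c=b[195:260,180:235];g=c.max(2)
m=(g<45).astype(np.uint8)
print("scene ring")
n,L,st,ce=cv2.connectedComponentsWithStats(m);k=1+st[1:,4].argmax();print(st[k])
cs,_=cv2.findContours((L==k).astype(np.uint8),0,2);cc=max(cs,key=cv2.contourArea);cc=cc[cc[:,0,1]<32]
e=cv2.fitEllipse(cc);print(e);uv=np.array(e[0])+[180,195];print(uv,ray("scene",uv,.1))
cv2.imwrite("pics/ring.png",cv2.resize(np.hstack([c,cv2.cvtColor((L==k).astype(np.uint8)*255,8)]),None,fx=6,fy=6,interpolation=0))
for n in("scene","top"):
    p,d=camera(n);cv2.imwrite(f"pics/{n}1.png",p[...,::-1]);np.save(f"pics/{n}1d.npy",d)
E
```

```text
clock: 10.3
position: [0.5334, -0.1661, 0.3779]
ee_rot: [-0.188, 0.982, 0.005, -0.001]
ft_force: [0.0, -0.1, -3.5]
grip_width: 0.246
pos [ 0.5334 -0.1661  0.3779] yaw -158.32 q [-0.29  0.17  0.59  1.55 -0.1   1.47  2.25] t 10.3 F [ 0.  -0.1 -3.5] g 21.0
shift [-0.05 -0.03  3.3 ] turn [ 0.07 -0.01 -0.1 ] world d mm [   1.6    0.6 -131.9]
scene ring
[  8   8  31  35 361]
((22.981109619140625, 18.482955932617188), (20.479982376098633, 30.473758697509766), 71.70223999023438)
[202.98110962 213.48295593] [[ 0.62071473 -0.13246614  0.1       ]]
```

View pics/ring.png

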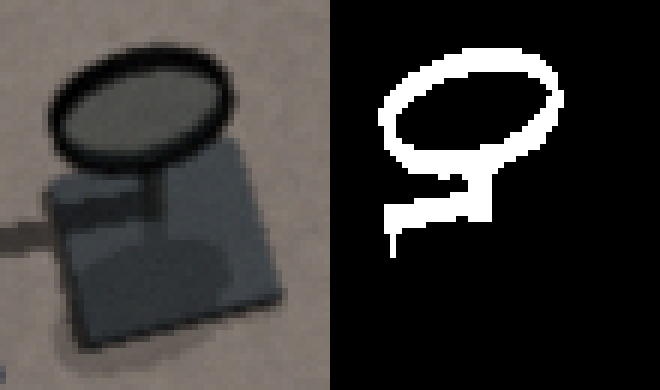

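View pics/scene1.png

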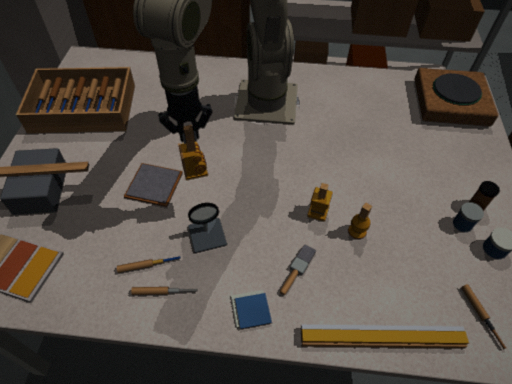

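The bracket hangs above the show spot at scene pixel (193,158) with its ringed end facing the glass. The ring mask is a clean ellipse at (203,213), which gives (621,−132) and agrees with the top view. Now I descend.

```bash

python3 -m crank '-.05 0 .2 .05 0 -.1 12;-.05 0 .4 0 0 0 12;0 0 .5 0 0 0 12;0 0 .5 0 0 0 12;0 0 .5 0 0 0 12;0 0 .4 0 0 0 12;0 0 .2 0 0 0 12;0 0 .1 0 0 0 12;0 0 0 0 0 0 12;0 0 0 0 0 0 12' 
python3 - <<'E'
from h import *
go([.5363,-.1662,.246],202.5)
E
```

```text
clock: 11.4
position: [0.538, -0.1625, 0.2596]
ee_rot: [-0.199, 0.98, -0.0, 0.0]
ft_force: [0.2, 0.3, -2.3]
grip_width: 0.252
pos [ 0.538  -0.1625  0.2596] yaw -157.06 q [-0.28  0.24  0.58  1.72 -0.14  1.22  2.3 ] t 11.4 F [ 0.2  0.3 -2.3] g 21.5
shift [ 0.07 -0.07  0.34] turn [-0.    0.    0.05] world d mm [ -1.7  -3.7 -13.6]
```

```bash

python3 -m crank '.08 -.07 .17 0 0 .05 12;0 0 .17 0 0 0 12;0 0 0 0 0 0 12;0 0 0 0 0 0 12;0 0 0 0 0 0 12;0 0 0 0 0 0 12;0 0 0 0 0 0 12;0 0 0 0 0 0 12;0 0 0 0 0 0 12;0 0 0 0 0 0 12' 
python3 - <<'E'
from h import *
go([.5363,-.1662,.246],202.5)
for n in("scene","top"):
    p,d=camera(n);cv2.imwrite(f"pics/{n}2.png",p[...,::-1]);np.save(f"pics/{n}2d.npy",d)
a=cv2.imread("pics/top2.png");b=cv2.imread("pics/scene2.png")
cv2.imwrite("pics/c2.png",np.hstack([cv2.resize(a[120:250,260:390],(400,400),interpolation=2),cv2.resize(b[120:250,140:270],(400,400),interpolation=2)]))
E
```

```text
clock: 12.4
position: [0.5369, -0.167, 0.247]
ee_rot: [-0.195, 0.981, -0.001, 0.002]
ft_force: [0.0, 0.1, -2.9]
grip_width: 0.248
pos [ 0.5369 -0.167   0.247 ] yaw -157.5 q [-0.27  0.25  0.58  1.74 -0.15  1.19  2.31] t 12.4 F [ 0.   0.1 -2.9] g 21.2
shift [0.01 0.03 0.02] turn [-0.02  0.03  0.  ] world d mm [-0.6  0.8 -1. ]
```

View pics/c2.png

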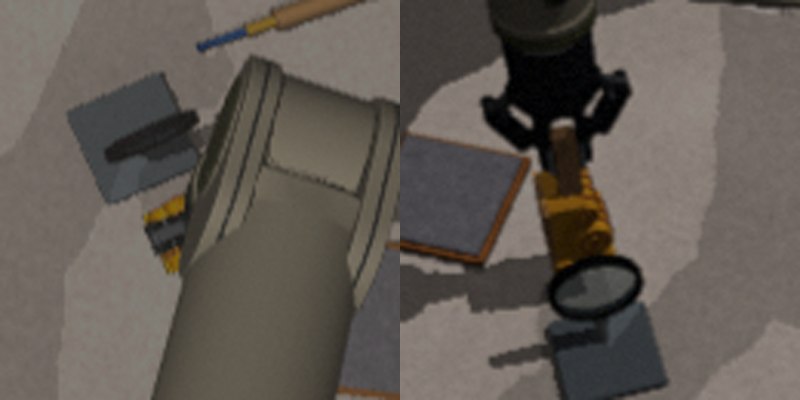

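The pictures show the bracket upright in front of the lens with its ringed end facing the glass. I'll hold for the second and check the gap.

```bash

python3 -m crank '0 0 0 0 0 0 12;0 0 0 0 0 0 12;0 0 0 0 0 0 12;0 0 0 0 0 0 12;0 0 0 0 0 0 12;0 0 0 0 0 0 12;0 0 0 0 0 0 12;0 0 0 0 0 0 12;0 0 0 0 0 0 12;0 0 0 0 0 0 12' 
python3 - <<'E'
from h import *
go([.5363,-.1662,.246],202.5)
L=np.array([.6195,-.1317]);y=np.radians(22.5);a=np.array([np.cos(y),np.sin(y)]);b=np.array([-a[1],a[0]])
P=cloud("scene",np.load("pics/scene2d.npy"))[150:225,165:225].reshape(-1,3);r=P[:,:2]-L;u=r@a;v=r@b
for z0 in(.04,.055,.07,.09,.11,.13,.15,.17):
    s=(P[:,2]>z0)&(P[:,2]<z0+.015)&(u>-.14)&(u<-.03)&(abs(v)<.05)
    if s.sum()>3:print(z0,s.sum(),u[s].max().round(3),np.percentile(u[s],90).round(3),v[s].min().round(3),v[s].max().round(3))
E
```

```text
clock: 13.5
position: [0.5369, -0.1671, 0.2469]
ee_rot: [-0.195, 0.981, -0.001, 0.002]
ft_force: [-0.8, 0.3, -2.7]
grip_width: 0.249
pos [ 0.5369 -0.1671  0.2469] yaw -157.5 q [-0.27  0.25  0.58  1.74 -0.15  1.19  2.31] t 13.5 F [-0.8  0.3 -2.7] g 21.2
shift [0.01 0.03 0.02] turn [-0.02  0.03  0.  ] world d mm [-0.6  0.9 -0.9]
0.055 33 -0.056 -0.057 -0.032 0.031
0.07 55 -0.056 -0.058 -0.033 0.027
0.09 105 -0.055 -0.058 -0.033 0.03
0.11 46 -0.057 -0.059 -0.033 0.017
0.13 190 -0.055 -0.06 -0.033 0.021
0.15 31 -0.075 -0.076 -0.012 0.01
0.17 35 -0.074 -0.076 -0.022 0.018
```

The gap is 57–60 mm and the bracket is centred to about 1 mm. Now I turn it to show the front.

```bash

python3 -m crank '0 0 0 0 0 .4 12;0 0 0 0 0 .8 12;0 0 0 0 0 .9 12;0 0 0 0 0 .9 12;0 0 0 0 0 .9 12;0 0 0 0 0 .9 12;0 0 0 0 0 .9 12;0 0 0 0 0 .9 12;0 0 0 0 0 .9 12;0 0 0 0 0 .9 12' 
python3 -m crank '0 0 0 0 0 .9 12;0 0 0 0 0 .7 12;0 0 0 0 0 .3 12;0 0 0 0 0 0 12;0 0 0 0 0 0 12;0 0 0 0 0 0 12;0 0 0 0 0 0 12;0 0 0 0 0 0 12;0 0 0 0 0 0 12;0 0 0 0 0 0 12' 
python3 - <<'E'
from h import *
go([.535,-.167,.246],112.5)
E
```

```text
clock: 14.5
position: [0.5369, -0.1671, 0.2472]
ee_rot: [0.401, 0.916, 0.001, 0.002]
ft_force: [-0.2, 0.7, -2.5]
grip_width: 0.248
clock: 15.5
position: [0.5371, -0.1668, 0.2474]
ee_rot: [0.523, 0.852, 0.001, 0.002]
ft_force: [-0.5, 0.7, -2.9]
grip_width: 0.251
pos [ 0.5371 -0.1668  0.2474] yaw 116.93 q [-0.45  0.28  0.8   1.74 -0.22  1.2   0.88] t 15.5 F [-0.5  0.7 -2.9] g 21.4
shift [ 0.02 -0.05  0.03] turn [0.04 0.02 0.55] world d mm [-2.1 -0.2 -1.4]
```

```bash

python3 -m crank '.02 -.05 .03 .04 .02 .3 12;0 0 0 0 0 .25 12;0 0 0 0 0 0 12;0 0 0 0 0 0 12;0 0 0 0 0 0 12;0 0 0 0 0 0 12;0 0 0 0 0 0 12;0 0 0 0 0 0 12;0 0 0 0 0 0 12;0 0 0 0 0 0 12' 
python3 - <<'E'
from h import *
go([.535,-.167,.246],112.5)
for n in("scene","top"):
    p,d=camera(n);cv2.imwrite(f"pics/{n}3.png",p[...,::-1]);np.save(f"pics/{n}3d.npy",d)
a=cv2.imread("pics/top3.png");b=cv2.imread("pics/scene3.png")
cv2.imwrite("pics/c3.png",np.hstack([cv2.resize(a[120:250,260:390],(400,400),interpolation=2),cv2.resize(b[120:250,140:270],(400,400),interpolation=2)]))
L=np.array([.6195,-.1317]);y=np.radians(22.5);a=np.array([np.cos(y),np.sin(y)]);b=np.array([-a[1],a[0]])
P=cloud("scene",np.load("pics/scene3d.npy"))[150:225,165:225].reshape(-1,3);r=P[:,:2]-L;u=r@a;v=r@b
for z0 in(.04,.055,.07,.09,.11,.13,.15,.17):
    s=(P[:,2]>z0)&(P[:,2]<z0+.015)&(u>-.14)&(u<-.03)&(abs(v)<.05)
    if s.sum()>3:print(z0,s.sum(),u[s].max().round(3),np.percentile(u[s],90).round(3),v[s].min().round(3),v[s].max().round(3))
E
```

```text
clock: 16.5
position: [0.5349, -0.167, 0.2463]
ee_rot: [0.555, 0.832, -0.0, -0.0]
ft_force: [0.0, -0.4, -3.1]
grip_width: 0.247
pos [ 0.5349 -0.167   0.2463] yaw 112.6 q [-0.46  0.29  0.81  1.75 -0.22  1.2   0.81] t 16.5 F [ 0.  -0.4 -3.1] g 21.1
shift [-0.    0.    0.01] turn [-0.   -0.    0.01] world d mm [ 0.1  0.  -0.3]
0.055 66 -0.059 -0.061 -0.031 0.029
0.07 20 -0.058 -0.06 -0.03 0.026
0.09 124 -0.057 -0.06 -0.031 0.029
0.11 19 -0.069 -0.071 -0.03 0.023
0.13 209 -0.068 -0.071 -0.031 0.028
0.15 26 -0.078 -0.079 -0.012 0.01
0.17 14 -0.07 -0.072 -0.012 0.011
```

View pics/c3.png

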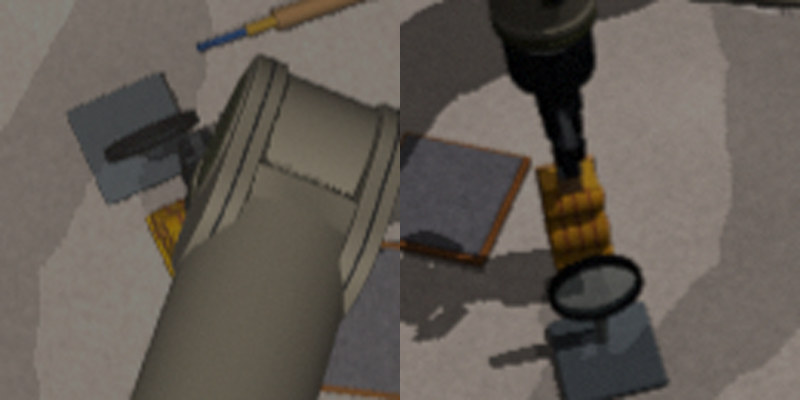

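The ribbed front is square to the glass and the gap is about 60 mm. I'll hold for the second, then turn to the right side.

```bash

python3 -m crank '0 0 0 0 0 0 12;0 0 0 0 0 0 12;0 0 0 0 0 0 12;0 0 0 0 0 0 12;0 0 0 0 0 0 12;0 0 0 0 0 0 12;0 0 0 0 0 0 12;0 0 0 0 0 0 12;0 0 0 0 0 0 12;0 0 0 0 0 0 12' 
python3 -m crank '0 0 0 0 0 .4 12;0 0 0 0 0 .8 12;0 0 0 0 0 .9 12;0 0 0 0 0 .9 12;0 0 0 0 0 .9 12;0 0 0 0 0 .9 12;0 0 0 0 0 .9 12;0 0 0 0 0 .9 12;0 0 0 0 0 .9 12;0 0 0 0 0 .9 12' 
python3 -m crank '0 0 0 0 0 .9 12;0 0 0 0 0 .8 12;0 0 0 0 0 .5 12;0 0 0 0 0 .2 12;0 0 0 0 0 0 12;0 0 0 0 0 0 12;0 0 0 0 0 0 12;0 0 0 0 0 0 12;0 0 0 0 0 0 12;0 0 0 0 0 0 12' 
python3 - <<'E'
from h import *
go([.536,-.1665,.246],22.5)
E
```

```text
clock: 17.6
position: [0.5349, -0.167, 0.2463]
ee_rot: [0.555, 0.832, -0.0, -0.0]
ft_force: [0.9, -0.2, -3.0]
grip_width: 0.249
clock: 18.6
position: [0.535, -0.1669, 0.2467]
ee_rot: [0.931, 0.365, 0.0, -0.0]
ft_force: [-0.0, 0.1, -3.1]
grip_width: 0.252
clock: 19.6
position: [0.5353, -0.1664, 0.2469]
ee_rot: [0.98, 0.199, 0.001, -0.001]
ft_force: [0.2, 0.7, -3.1]
grip_width: 0.25
pos [ 0.5353 -0.1664  0.2469] yaw 22.99 q [-0.68  0.4   1.13  1.75 -0.38  1.23 -0.63] t 19.6 F [ 0.2  0.7 -3.1] g 21.3
shift [0.01 0.01 0.02] turn [-0.01 -0.01  0.06] world d mm [ 0.7 -0.1 -0.9]
```

```bash

python3 -m crank '.02 .01 .02 0 0 .06 12;0 0 0 0 0 0 12;0 0 0 0 0 0 12;0 0 0 0 0 0 12;0 0 0 0 0 0 12;0 0 0 0 0 0 12;0 0 0 0 0 0 12;0 0 0 0 0 0 12;0 0 0 0 0 0 12;0 0 0 0 0 0 12' 
python3 - <<'E'
from h import *
go([.536,-.1665,.246],22.5)
for n in("scene","top"):
    p,d=camera(n);cv2.imwrite(f"pics/{n}4.png",p[...,::-1]);np.save(f"pics/{n}4d.npy",d)
a=cv2.imread("pics/top4.png");b=cv2.imread("pics/scene4.png")
cv2.imwrite("pics/c4.png",np.hstack([cv2.resize(a[120:250,260:390],(400,400),interpolation=2),cv2.resize(b[120:250,140:270],(400,400),interpolation=2)]))
L=np.array([.6195,-.1317]);y=np.radians(22.5);a=np.array([np.cos(y),np.sin(y)]);b=np.array([-a[1],a[0]])
P=cloud("scene",np.load("pics/scene4d.npy"))[150:225,165:225].reshape(-1,3);r=P[:,:2]-L;u=r@a;v=r@b
for z0 in(.04,.055,.07,.09,.11,.13,.15,.17):
    s=(P[:,2]>z0)&(P[:,2]<z0+.015)&(u>-.14)&(u<-.03)&(abs(v)<.05)
    if s.sum()>3:print(z0,s.sum(),u[s].max().round(3),np.percentile(u[s],90).round(3),v[s].min().round(3),v[s].max().round(3))
E
python3 -m crank '0 0 0 0 0 0 12;0 0 0 0 0 0 12;0 0 0 0 0 0 12;0 0 0 0 0 0 12;0 0 0 0 0 0 12;0 0 0 0 0 0 12;0 0 0 0 0 0 12;0 0 0 0 0 0 12;0 0 0 0 0 0 12;0 0 0 0 0 0 12' 
python3 -c "
from h import *
go([.4594,-.3369,.36],22.5)"
```

```text
clock: 20.6
position: [0.5363, -0.1664, 0.246]
ee_rot: [0.981, 0.195, 0.001, -0.001]
ft_force: [0.2, 0.5, -3.4]
grip_width: 0.249
pos [ 0.5363 -0.1664  0.246 ] yaw 22.48 q [-0.68  0.4   1.13  1.75 -0.39  1.23 -0.63] t 20.6 F [ 0.2  0.5 -3.4] g 21.3
shift [-0.01 -0.   -0.  ] turn [-0.01 -0.01 -0.  ] world d mm [-0.3 -0.1  0. ]
0.055 46 -0.06 -0.061 -0.031 0.032
0.07 59 -0.06 -0.06 -0.032 0.032
0.09 122 -0.057 -0.061 -0.032 0.031
0.11 44 -0.06 -0.061 -0.021 0.032
0.13 210 -0.059 -0.062 -0.021 0.033
0.15 25 -0.078 -0.079 -0.011 0.01
0.17 37 -0.076 -0.078 -0.024 0.022
clock: 21.7
position: [0.5363, -0.1664, 0.246]
ee_rot: [0.981, 0.195, 0.001, -0.001]
ft_force: [-0.0, -0.0, -3.6]
grip_width: 0.249
pos [ 0.5363 -0.1664  0.246 ] yaw 22.49 q [-0.68  0.4   1.13  1.75 -0.39  1.23 -0.63] t 21.7 F [-0.  -0.  -3.6] g 21.2
shift [-3.4   3.2  -2.86] turn [-0.01 -0.01 -0.  ] world d mm [ -76.9 -170.5  114. ]
```

View pics/c4.png

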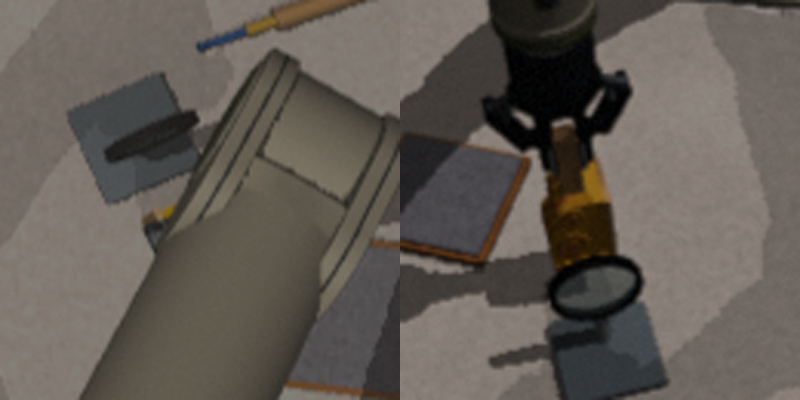

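The right side is shown (rings seen behind the glass, gap about 60 mm), which completes all three views. Now I carry it to the board, turning to be square with it.

```bash

python3 -m crank '0 0 0 0 0 -.4 12;0 0 0 0 0 -.8 12;0 0 0 0 0 -.9 12;0 0 0 0 0 -.9 12;0 0 0 0 0 -.9 12;0 0 0 0 0 -.9 12;0 0 0 0 0 -.9 12;0 0 0 0 0 -.8 12;0 0 0 0 0 -.5 12;0 0 0 0 0 -.2 12' 
python3 -c "
from h import *
go([.4594,-.3369,.26],82.4)"
```

```text
clock: 22.7
position: [0.536, -0.1668, 0.2459]
ee_rot: [0.752, 0.659, 0.0, -0.0]
ft_force: [0.6, -0.1, -4.0]
grip_width: 0.251
pos [ 0.536  -0.1668  0.2459] yaw 82.43 q [-0.53  0.31  0.9   1.75 -0.26  1.21  0.31] t 22.7 F [ 0.6 -0.1 -4. ] g 21.4
shift [-4.47 -1.34 -0.36] turn [ 0. -0.  0.] world d mm [ -76.6 -170.1   14.1]
```

```bash

python3 -m crank '-.3 -.1 -.1 0 0 0 12;-.5 -.15 -.1 0 0 0 12;-.6 -.18 -.1 0 0 0 12;-.6 -.18 0 0 0 0 12;-.6 -.18 0 0 0 0 12;-.6 -.18 0 0 0 0 12;-.5 -.15 0 0 0 0 12;-.3 -.1 0 0 0 0 12;-.1 0 0 0 0 0 12;0 0 0 0 0 0 12' 
python3 -c "
from h import *
go([.4594,-.3369,.26],82.4)"
```

```text
clock: 23.7
position: [0.4581, -0.3351, 0.261]
ee_rot: [0.756, 0.654, -0.0, 0.001]
ft_force: [-0.3, 1.8, -3.0]
grip_width: 0.249
pos [ 0.4581 -0.3351  0.261 ] yaw 81.72 q [-0.24  0.33  0.96  1.72 -0.29  1.24  0.65] t 23.7 F [-0.3  1.8 -3. ] g 21.2
shift [-0.04  0.04  0.03] turn [ 0.01  0.01 -0.08] world d mm [ 1.3 -1.8 -1. ]
```

```bash

python3 -m crank '-.04 .04 .1 0 0 -.08 12;0 0 .2 0 0 0 12;0 0 .2 0 0 0 12;0 0 .2 0 0 0 12;0 0 .2 0 0 0 12;0 0 .15 0 0 0 12;0 0 .1 0 0 0 12;0 0 0 0 0 0 12;0 0 0 0 0 0 12;0 0 0 0 0 0 12' 
python3 - <<'E'
from h import *
go([.4594,-.3369,.2074],82.4)
for n in("scene","top"):
    p,d=camera(n);cv2.imwrite(f"pics/{n}5.png",p[...,::-1])
a=cv2.imread("pics/top5.png");b=cv2.imread("pics/scene5.png")
cv2.imwrite("pics/c5.png",np.hstack([cv2.resize(a[170:280,320:430],(400,400),interpolation=2),cv2.resize(b[110:220,105:215],(400,400),interpolation=2)]))
E
```

```text
clock: 24.7
position: [0.4619, -0.3331, 0.2095]
ee_rot: [0.75, 0.661, -0.0, -0.0]
ft_force: [-0.3, -0.0, -2.5]
grip_width: 0.249
pos [ 0.4619 -0.3331  0.2095] yaw 82.75 q [-0.2   0.39  0.92  1.77 -0.34  1.15  0.7 ] t 24.7 F [-0.3 -0.  -2.5] g 21.3
shift [-0.1  -0.05  0.05] turn [-0.   -0.    0.04] world d mm [-2.5 -3.8 -2.1]
```

View pics/c5.png

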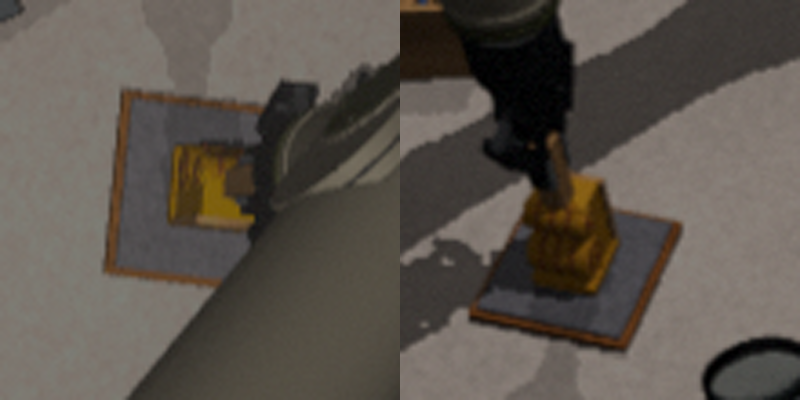

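The bracket is upright about 2 mm above the felt and a few mm off centre. I'll correct that, then lower.

```bash

python3 -m crank '-.1 -.05 0 0 0 0 12;0 0 0 0 0 0 12;0 0 0 0 0 0 12;0 0 0 0 0 0 12;0 0 .02 0 0 0 12;0 0 0.02 0 0 0 12;0 0 0.02 0 0 0 12;0 0 0 0 0 0 12;0 0 0 0 0 0 12;0 0 0 0 0 0 12' 
python3 -c "
from h import *
go([.4594,-.3369,.2074],82.4)"
```

```text
clock: 25.8
position: [0.4594, -0.3373, 0.2075]
ee_rot: [0.75, 0.661, 0.0, 0.0]
ft_force: [0.3, 0.5, -3.1]
grip_width: 0.251
pos [ 0.4594 -0.3373  0.2075] yaw 82.75 q [-0.19  0.4   0.92  1.77 -0.35  1.15  0.71] t 25.8 F [ 0.3  0.5 -3.1] g 21.4
shift [ 0.01 -0.    0.  ] turn [0.01 0.   0.04] world d mm [-0.   0.4 -0.1]
```

```bash

python3 -m crank '0 0 .025 0 0 0 12;0 0 0 0 0 0 12;0 0 0 0 0 0 12;0 0 0 0 0 0 12;0 0 0 0 0 0 12;0 0 0 0 0 0 12;0 0 0 0 0 0 12;0 0 0 0 0 0 12;0 0 0 0 0 0 12;0 0 0 0 0 0 12' 
python3 -c "
from h import *
go([.4594,-.3369,.2074],82.4)"
```

```text
clock: 26.8
position: [0.4596, -0.3377, 0.2075]
ee_rot: [0.75, 0.661, 0.001, 0.001]
ft_force: [-0.2, 1.1, -2.3]
grip_width: 0.251
pos [ 0.4596 -0.3377  0.2075] yaw 82.74 q [-0.19  0.4   0.92  1.77 -0.35  1.15  0.71] t 26.8 F [-0.2  1.1 -2.3] g 21.4
shift [ 0.02 -0.01  0.  ] turn [ 0.01 -0.    0.04] world d mm [-0.2  0.8 -0.1]
```

```bash

python3 -m crank '0 0 .04 0 0 0 12;0 0 .03 0 0 0 12;0 0 0 0 0 0 12;0 0 0 0 0 0 12;0 0 0 0 0 0 12;0 0 0 0 0 0 12;0 0 0 0 0 0 12;0 0 0 0 0 0 12;0 0 0 0 0 0 12;0 0 0 0 0 0 12' 
python3 -c "
from h import *
go([.4594,-.3369,.2074],82.4)"
```

```text
clock: 27.8
position: [0.4598, -0.3381, 0.2074]
ee_rot: [0.751, 0.661, 0.001, 0.001]
ft_force: [-0.2, 0.5, -1.0]
grip_width: 0.25
pos [ 0.4598 -0.3381  0.2074] yaw 82.73 q [-0.19  0.4   0.92  1.77 -0.35  1.15  0.71] t 27.8 F [-0.2  0.5 -1. ] g 21.3
shift [ 0.03 -0.01  0.  ] turn [ 0.02 -0.01  0.04] world d mm [-0.4  1.2 -0. ]
```

It is seated: z has stopped and the load on the wrist is easing off. Now I release.

```bash

python3 -m crank '0 0 0 0 0 0 22;0 0 0 0 0 0 24;0 0 0 0 0 0 27;0 0 0 0 0 0 30;0 0 0 0 0 0 35;0 0 0 0 0 0 45;0 0 0 0 0 0 55;0 0 0 0 0 0 65;0 0 0 0 0 0 65;0 0 0 0 0 0 65' 
python3 -m crank '0 0 -.1 0 0 0 65;0 0 -.3 0 0 0 65;0 0 -.5 0 0 0 65;0 0 -.5 0 0 0 65;0 0 -.5 0 0 0 65;0 0 -.5 0 0 0 65;0 0 -.5 0 0 0 65;0 0 -.5 0 0 0 65;0 0 -.3 0 0 0 65;0 0 0 0 0 0 65' 
python3 - <<'E'
from h import *
go([.4594,-.3369,.2074],82.4)
o=get_obs();p,d=camera("wrist");cv2.imwrite("pics/w6.png",p[...,::-1]);P=wcloud(o,d)
q=P.reshape(-1,3);s=q[(abs(q[:,2]-.179)<.007)&(np.linalg.norm(q[:,:2]-[.4594,-.3369],axis=1)<.03)];print(len(s),cv2.minAreaRect((s[:,:2]*1000).astype(np.float32)),s[:,2].mean())
p,d=camera("scene");cv2.imwrite("pics/scene6.png",p[...,::-1])
E
```

```text
clock: 28.8
position: [0.4603, -0.3386, 0.2082]
ee_rot: [0.751, 0.661, 0.002, 0.002]
ft_force: [0.8, -0.4, 0.1]
grip_width: 0.763
clock: 29.8
position: [0.4583, -0.3398, 0.3693]
ee_rot: [0.751, 0.66, 0.002, 0.003]
ft_force: [0.7, -0.5, -0.3]
grip_width: 0.757
pos [ 0.4583 -0.3398  0.3693] yaw 82.57 q [-0.27  0.25  1.    1.55 -0.22  1.45  0.62] t 29.8 F [ 0.7 -0.5 -0.3] g 64.7
shift [ 0.08 -0.02  4.05] turn [0.06 0.01 0.02] world d mm [   1.1    2.9 -161.9]
687 ((460.1836853027344, -337.565673828125), (21.913297653198242, 20.95525550842285), 82.61933898925781) 0.17743495388735217
```

View pics/w6.png

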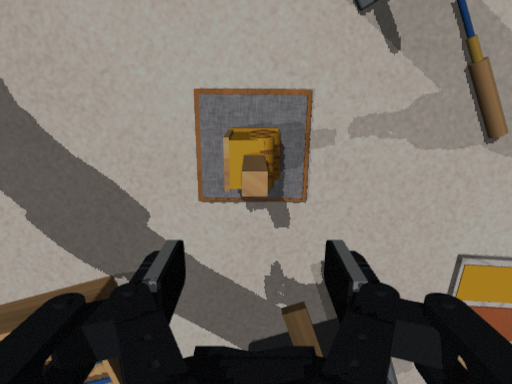

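View pics/scene6.png

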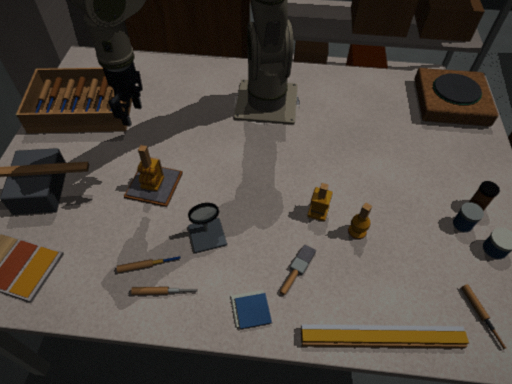

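The bracket stands upright and free on the board: its stick measures (460,−338) against a board centre of (459,−337). The finial and cap have not moved.

```bash
python3 -c "
from workcell import hand_in
print(hand_in())"
```

```text
the job is handed in; nothing more can be done
None
```

The job is done and handed in at about 30 s of the 54 s allowed. I gripped the bracket by its stick and carried it over the finial and cap. I then showed its left side, front and right side to the lens, each held still for more than a second, and set it down on the board and let go.

**Last checks:**
- **Showings:** depth readings put the near side about 57–61 mm from the glass each time, centred to within about 2 mm. The pose was square to within about 0.5°, taking the lens yaw as 22.5° (the base measured 22.7° and the ring 22.0°).
- **Placing:** the bracket stands upright with its stick at (460, −338) mm, against a board centre of (459, −337) mm. The gripper is about 160 mm above where it let go and touching nothing.
- **Finial and cap:** both look unmoved in the last scene picture.

**Disagreements:** the first wrist measurement of the bracket was about 5 mm off the top camera because the arm was still drifting. A repeat with the arm at rest agreed to about 3 mm. The scene and top views of the lens centre differed by about 2 mm, so I used the value between them.

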